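# Stage the flow cell and hold the shielding box open

### The arm

A 6-joint arm with a two-finger parallel gripper is mounted at the origin on the work surface. World frame = base frame: x ahead of the robot, y to its left, z up, the work surface at z = 0. Lengths are in m, angles in degrees, forces in N, time in s.
With the tool pointing down it reaches from about 0.4 to 0.825 m from the base axis. Payload 7 kg.
Tool frame: the origin (TCP) lies between the finger pads; the fingertips stand 22 mm ahead of it and the grasp point (between the pads) lies 3 mm ahead of it; z points along the fingers, y is the direction in which the jaws open and shut (so a half turn about z gives the same grasp; the last joint's range is limited). The gripper opens to 88 mm and grips with 3 to 60 N. Pads are 19 mm wide; open, the fingers measure 130 mm over their backs; the gripper's body (78 mm by 193 mm) begins 47 mm behind the grasp point.
Start: joints at [-49.269, 20.546, 0.682, 0, -70.136, -16.507], TCP at [0.277, -0.616, 0.249] pointing down, gripper open.
Joint ranges: [-176.03, 176.03], [-82.01, 121.73], [-58.28, 71.71], [-173.87, 95.51], [-174.79, -0.11], [-173.66, 173.66]. Speed limits (degrees/s): [136.94, 136.94, 172.46, 180, 180, 180].

### API

Orientations are given as [roll, pitch, yaw] about the fixed x, y, z axes, in that order (R = Rz(yaw) Ry(pitch) Rx(roll)).
In Python, from plant import telemetry, cams, r gives the robot as it stands.
- The arm moves only by the tool carry_out, never from a script. Its argument "commands" is one flat list of numbers, 5 for each row, row after row: the shift along the world's x, y, z as a fraction of full scale, then the turn about the world's z as a fraction of full scale, then the gripper's target within -1 to 1 (shut at 1, half-way at 0, fully open at -1). In form: [x, y, z, turn, claw, x, y, z, turn, claw, ...]. A call has 1 to 8 rows; each row shifts and turns the commanded pose from where the row before left it; what a row does not reach is not made up. Full scale, the value 1, is 0.04 m for a shift and 4 degrees for a turn. A row lasts 1/10 s, in which the tool goes at most 50 mm and 8.59 degrees, less where a joint would pass 70% of its speed; a pose out of reach is approached as far as the arm can. A call with a number of a shift or a turn outside -1 to 1 is refused whole. A call with a gripper value outside its range is refused whole. The fingers move at their own pace and stop on an object; "grip_force" is the grip in N (left out, the last holds). Time passes only in rows, so rows that do not move let the fingers close. It gives the time, the measured TCP pose, the force and the opening at its end, in the units of the state.
- telemetry.get_state(): the state, without advancing time (a new reading comes with each control period).
- cams.capture(name): name is "side" or "top" or "wrist"; returns a dict with "frame" (420x560x3 uint8, red, green, blue), "camera_matrix" (3x3 intrinsics, pixels), "k1" (the pictures are not rectified: a ray, as slopes to the right and down, at radius r is drawn at 1 + k1 r^2 times it, then the intrinsics apply), "camera_from_world" (4x4, takes a point from world to camera coordinates); the wrist camera has in their place "mount" (4x4, takes a point from camera to tool coordinates, whose origin is the TCP and whose axes are the flange's). Camera axes: x right, y down, z forward; pixel columns grow to the right and rows downward; lengths in m; the calibration is good to about 2 mm. A picture is of the moment at which its call begins: read the wrist's pose just before it. There is no depth.
- r.close_job(): hands the job in, once; it reports no verdict.
The state is a dict: "time_s": time; "joints": joint angles; "qd": joint speeds; "joint_torque": joint torques, N m; "tcp_pos": TCP position; "eef_rot": TCP orientation; "contact_force": force on the tool from outside, world axes, zero at the start; "moment": the same for the moment, N m; "gripper_width": finger opening in m.
Only numpy, scipy, OpenCV 4.12 (cv2) and the standard library are available. Lean on these libraries where they do the work, as an engineer would, in place of code of your own. Each camera call takes 0.05 s, during which the arm holds its last target. There are 200 camera calls.

### The job

Be my second pair of hands for loading the test cell: stand the flow cell upright on its bottom edge, hose barbs up, in a free part of the spill tray and let go of it. Then raise the shielding box's lid and hold it open at 50 degrees (5 either way) so that I can load with both hands; the lid would fall shut, so finish while still holding it there, steady. Leave everything else on the bench where it is.

Things in the scene. Friction and masses are not known exactly. Their poses are not given: they have to be found in the camera images.
- cell: flow cell: bolted sandwich of two aluminium end plates with black and white plates between, 76 mm from top to bottom edge (x) x 56 mm wide (y) x 26 mm thick (z), about 0.36 kg. Starts lying flat on the bench, top edge away from the robot (+x) within 30 degrees. Origin: centre of the face it first lies on; x points out of the top edge, 38 mm away. Upright = x up
- cell_barbs (a point): centre of the cell's top edge face. Two white hose barbs stick 13 mm out of it, 15 mm either side, 11 mm across; between them two thin copper tabs. Axes as the cell's
- cell_foot (a point): centre of the cell's bottom edge face (56 x 26 mm), on which it shall stand. Axes as the cell's
- tray: shallow grey plastic spill tray, fixed, 240 mm (x) x 200 mm (y); lip 12 mm high and 4 mm thick, floor 4 mm above the bench. Origin: centre of its underside; +x is its far side. Two vials stand in the far part, 75 to 95 mm from the centre; the rest is free. The tray may be left or right of the shielding box
- cage: shielding box of grey painted sheet steel, fixed, 220 mm deep (x) x 260 mm wide (y), 128 mm high with its lid. Origin: centre of its underside; -x is the front with the handle, +x the back with the hinge. The hinge line runs along y, 112 mm behind the centre and 118 mm above the bench
- lid (a joint): angle of the box's lid, rad: 0 shut, grows as the front edge rises, stop at 1.31 (75 degrees); 50 degrees is 0.873. Free hinge, no spring: the lid (about 0.55 kg, centre of mass some 130 mm from the hinge) falls shut from any angle
- lid_handle (a point): middle of the lid's handle: round steel bar 10 mm thick, 110 mm long, along the front edge (y of the box), its centre line 40 mm in front of the lid's skirt: 35 mm gap behind it. Shut: 114 mm above the bench, lid top 14 mm higher. Moves on a 266 mm circle about the hinge and may turn in the fingers. Axes as the lid's
- vial_a: small capped glass vial, 24 mm wide, 50 mm tall, standing in the far part of the tray; origin at its underside. Leave it alone
- vial_b: second such vial, also in the far part of the tray. Leave it alone
- end_plate: spare bare aluminium end plate, 76 x 56 x 7 mm, lying flat on the bench (no barbs: not the cell). Leave it alone
- flask: small conical glass flask, 64 mm wide at the foot, 90 mm tall. Leave it alone
- wrench: steel spanner, 150 mm long, lying on the bench. Leave it alone
- beaker: glass beaker, 68 mm wide, 90 mm tall. Leave it alone
Mind the look-alikes: they are no part of the job. What is meant by the cell is not green, and is the smaller of those in its own colour.

How it is judged (in metres and radians):
On the way, in this order (a step that is already met when the one before it is completed fails the run):
1. the cell stands on its bottom edge in the tray, barbs up, let go, with the lid still shut (angle between cell's own x axis and vertical below 0.09 rad and height (world z) of cell_foot below 0.008 m and x of cell_foot in the frame of tray between -0.105 and 0.105 m and y of cell_foot in the frame of tray between -0.085 and 0.085 m and contact force between cell and the fingers below 0.1 N and linear speed of cell below 0.03 m/s and value of joint lid below 0.05 rad), for 0.3 s.
2. the lid is raised to 50 degrees by the fingers (value of joint lid between 0.785 and 0.96 rad and contact force between lid and the fingers above 0.5 N), for 0.2 s.
At the end, for the whole second after the job is handed in: the fingers hold the lid steady (over 0.5 N) between 45 and 55 degrees; the cell stands let go and still on the tray floor on its bottom edge, barbs up, within 5 degrees of upright; no bystander moved over 30 mm or knocked over (all of step 2 and velocity of joint lid between -0.05 and 0.05 rad/s and angle between cell's own x axis and vertical below 0.09 rad and height (world z) of cell_foot below 0.008 m and x of cell_foot in the frame of tray between -0.105 and 0.105 m and y of cell_foot in the frame of tray between -0.085 and 0.085 m and contact force between cell and the fingers below 0.1 N and linear speed of cell below 0.03 m/s); the arm keeps its last pose, push and grip.
It fails at once if a bystander is moved by more than 30 mm or knocked over (distance of any of vial_a, vial_b, end_plate, flask, wrench, beaker from where it was at the start of the episode above 0.03 m or angle between any of vial_a, vial_b, end_plate, flask, wrench, beaker's own z axis and vertical above 0.6 rad).
It also fails if it takes over 69 s, if anything falls off the work surface, if the arm or the gripper's body presses on something with over 40 N, if the wrist force passes 120 N, or if a joint passes its speed limit or range.

## Working session

There is one attempt and no reset: what is moved stays moved. The work goes in short steps, Python scripts to look and compute and a tool call to move; the robot and the scene stay as the last step left them, time stands still between calls to the robot, and variables do not carry over. Pictures are saved under pics/ and viewed, about 8 in all and at most 12, crops included, and the job is handed in when it is done.

Besides the shell and the picture viewer there is one more tool, called after "Call:" as name(argument=value, ...), one argument or row to a line, values as JSON. carry_out: Moves the arm, as the interface text tells. Shift numbers are shares of 0.04 m and turn numbers shares of 4 degrees, none past 1 either way. Its arguments: {"type":"object","properties":{"commands":{"type":"array"},"grip_force":{"type":"number"}},"required":["commands"]}

```bash
mkdir -p pics
cat > h.py <<'E'
import numpy as np, cv2
from plant import telemetry, cams, r
from scipy.spatial.transform import Rotation as R
def cap(n,f=None):
    s=telemetry.get_state(); c=cams.capture(n)
    if n=="wrist":
        T=np.eye(4);T[:3,:3]=R.from_euler('xyz',s['eef_rot'],degrees=True).as_matrix();T[:3,3]=s['tcp_pos']
        c['W']=T@np.array(c['mount'])
    else: c['W']=np.linalg.inv(np.array(c['camera_from_world']))
    if f: cv2.imwrite('pics/'+f,c['frame'][:,:,::-1])
    return c
def ray(c,u,v):
    K=np.array(c['camera_matrix']);k=c['k1']
    p=cv2.undistortPoints(np.array([[[u,v]]],float),K,np.array([k,0,0,0.]))[0,0]
    d=c['W'][:3,:3]@np.array([p[0],p[1],1]); return c['W'][:3,3],d
def onz(c,u,v,z):
    o,d=ray(c,u,v); return o+d*(z-o[2])/d[2]
def proj(c,P):
    q=np.linalg.inv(c['W'])@np.append(P,1); q=q[:2]/q[2]; k=1+c['k1']*(q@q)
    K=np.array(c['camera_matrix']); return (K@np.append(q*k,1))[:2]
E
python3 -c "
from h import *
for n in('top','side'):
    c=cap(n,n+'1.png');print(n,c['W'].round(3).tolist(),c['k1'],np.array(c['camera_matrix']).tolist())
c=cap('wrist','w1.png');print(np.array(c['mount']).round(3).tolist());print(telemetry.get_state())
import numpy as np
a=[cv2.imread('pics/'+n) for n in('top1.png','side1.png')]
"
```

```text
top [[0.003, -0.997, 0.077, 0.451], [-1.0, -0.001, 0.023, 0.015], [-0.022, -0.077, -0.997, 1.14], [0.0, 0.0, 0.0, 1.0]] -0.04236575461977272 [[465.20376962063506, 0.0, 278.3531030053224], [0.0, 465.20376962063506, 210.1345226540121], [0.0, 0.0, 1.0]]
side [[-0.859, -0.337, 0.386, 0.113], [-0.512, 0.533, -0.674, 0.768], [0.021, -0.776, -0.63, 0.807], [0.0, 0.0, 0.0, 1.0]] -0.10036125463794124 [[419.1424824236754, 0.0, 283.65081704836524], [0.0, 419.1424824236754, 208.66086876943805], [0.0, 0.0, 1.0]]
[[0.0, -0.969, -0.246, 0.067], [1.0, -0.0, 0.002, -0.002], [-0.002, -0.246, 0.969, -0.137], [0.0, 0.0, 0.0, 1.0]]
{'time_s': 0.15, 'joints': array([-4.92682247e+01,  2.05793255e+01,  6.45650607e-01, -1.43209190e-02,
       -7.01351681e+01, -1.65058818e+01]), 'qd': array([-0.01155042, -0.14639333,  0.06046185,  0.06699978,  0.05447892,
       -0.09975111]), 'joint_torque': array([-1.23040674e-03, -5.83275354e+01,  2.93291312e+01,  7.00104743e+00,
        8.85215413e-03, -1.01131939e-04]), 'tcp_pos': array([ 0.27680136, -0.61526014,  0.24786782]), 'eef_rot': array([ 1.79930168e+02, -6.65126771e-03, -1.55778977e+02]), 'contact_force': array([0.35662919, 0.2541565 , 0.35613041]), 'moment': array([-0.01561804,  0.0103636 , -0.02865917]), 'gripper_width': 0.08731425267485166}
```

View pics/top1.png

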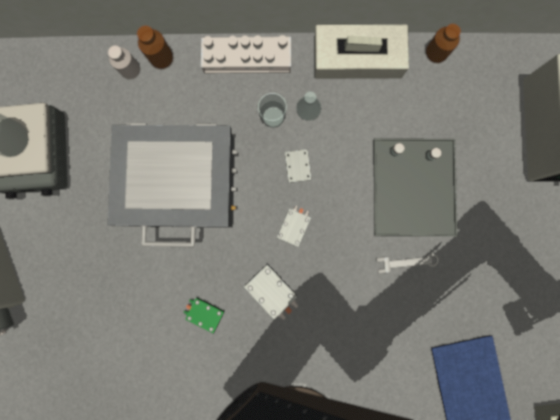

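View pics/side1.png

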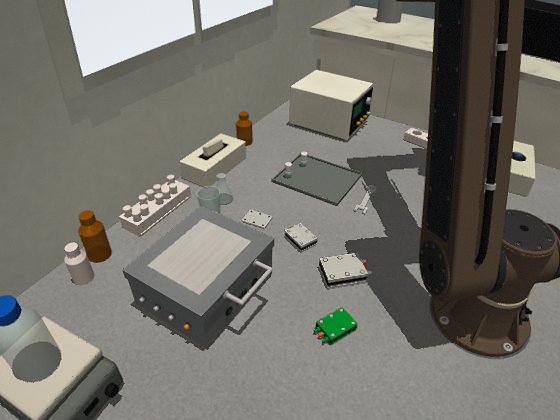

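Top view: the cell is the small white block at about (293,226), with its barbs and copper at the upper right (300,210). The larger one at (270,292), the green one and the bare plate at (298,166) are decoys. The tray is at (415,188) with its vials at the far side, and the box handle is near (170,243).

Run:
```python
from h import *
c=cap('top'); f=c['frame']; 
hsv=cv2.cvtColor(f,cv2.COLOR_RGB2HSV)
m=((hsv[...,2]>165)&(hsv[...,1]<60)).astype(np.uint8)
n,l,st,ce=cv2.connectedComponentsWithStats(m)
for i in range(1,n):
    if st[i,4]>60 and 80<ce[i][1]<330:
        rr=cv2.minAreaRect(np.argwhere(l==i)[:,::-1].astype(np.float32))
        print('white',ce[i].round(),st[i,4],np.round(rr[0],1),np.round(rr[1],1),round(rr[2],1),onz(c,*rr[0],0.026).round(3))
for n,u,v,z in [('tray TL',374,139,.012),('TR',455,139,.012),('BL',375,236,.012),('BR',455,236,.012),('vial',399,148,.054),('vial',436,153,.054),
 ('lidTL',111,125,.128),('lidTR',230,125,.128),('BR',230,226,.128),('BL',109,226,.128),('hL',143,243,.114),('hR',194,243,.114),('flask',309,106,.05)]: print(n,onz(c,u,v,z).round(3))
cv2.imwrite('pics/crop1.png',np.hstack([cv2.resize(f[180:270,250:340,::-1],(400,400),interpolation=2),cv2.resize(f[205:265,130:210,::-1],(400,400),interpolation=2)]))
```

```text
white [ 27. 140.] 2020 [ 22.5 139. ] [70. 45.] 90.0 [0.715 0.681 0.026]
white [169. 175.] 5591 [168.5 175. ] [66. 85.] 90.0 [0.623 0.309 0.026]
white [399. 148.] 67 [399.  147.5] [9.2 7.8] 45.0 [ 0.689 -0.251  0.026]
white [436. 152.] 67 [436. 152.] [8. 8.] 90.0 [ 0.679 -0.341  0.026]
white [298. 165.] 641 [297.7 165.5] [30.1 22.5] 82.9 [ 0.645 -0.006  0.026]
white [294. 227.] 757 [294.5 225.3] [23.3 36.2] 24.0 [0.501 0.002 0.026]
white [168. 240.] 138 [167.6 236.1] [51.1 17.2] 1.2 [0.474 0.308 0.026]
white [396. 263.] 277 [398.5 264.5] [41. 15.] 0.0 [ 0.408 -0.245  0.026]
white [269. 292.] 1348 [269.9 291.9] [43.5 32. ] 47.1 [0.342 0.06  0.026]
tray TL [ 0.714 -0.194  0.012]
TR [ 0.714 -0.393  0.012]
BL [ 0.476 -0.193  0.012]
BR [ 0.476 -0.386  0.012]
vial [ 0.682 -0.245  0.054]
vial [ 0.67  -0.332  0.054]
lidTL [0.721 0.415 0.128]
lidTR [0.719 0.147 0.128]
BR [0.494 0.144 0.128]
BL [0.494 0.412 0.128]
hL [0.457 0.34  0.114]
hR [0.457 0.225 0.114]
flask [ 0.785 -0.033  0.05 ]
```

View pics/crop1.png

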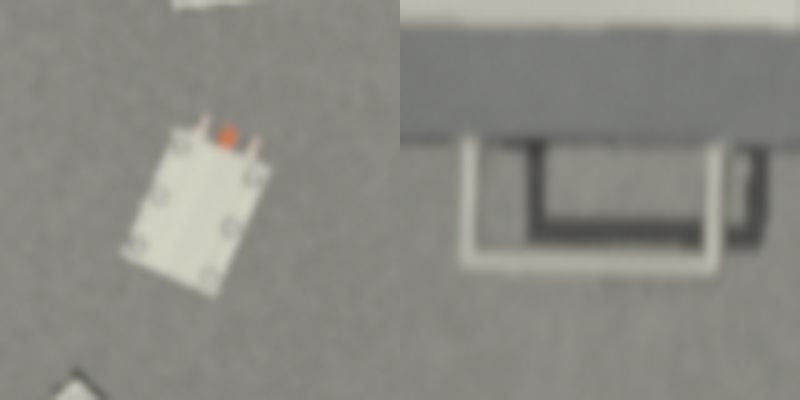

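The cell's centre is near (0.496, 0.002), with its x axis at yaw ≈ -24.4° and barbs at the far right, which matches the 76 x 56 mm size. I'll move above its top end, turning the tool to yaw 155.6°.

Call:
carry_out(
  commands=[0.38, 0.95, 0, -0.76, -1, 0.38, 0.95, 0, -0.76, -1, 0.38, 0.95, 0, -0.76, -1, 0.38, 0.95, 0, -0.76, -1, 0.38, 0.95, 0, -0.76, -1, 0.38, 0.95, 0, -0.76, -1, 0.38, 0.95, 0, -0.76, -1, 0.38, 0.95, 0, -0.76, -1],
)

```text
time_s: 1.0
tcp_pos: [0.3988, -0.31, 0.2486]
eef_rot: [-180.0, 0.0, 179.8]
contact_force: [1.1, 0.4, -0.2]
gripper_width: 0.0876
```

Call:
carry_out(
  commands=[0.38, 0.95, 0, -0.76, -1, 0.38, 0.95, 0, -0.76, -1, 0.38, 0.95, 0, -0.76, -1, 0.38, 0.95, 0, -0.76, -1, 0.38, 0.95, 0, -0.76, -1, 0.38, 0.95, 0, -0.76, -1, 0.38, 0.95, 0, -0.76, -1, 0.38, 0.95, 0, -0.76, -1],
)

```text
time_s: 1.8
tcp_pos: [0.5204, -0.0058, 0.2487]
eef_rot: [180.0, 0.0, 155.5]
contact_force: [0.4, -1.2, -0.6]
gripper_width: 0.0876
```

Call:
carry_out(
  commands=[0, 0, -0.5, 0, -1, 0, 0, -0.5, 0, -1, 0, 0, -0.5, 0, -1, 0, 0, 0, 0, -1, 0, 0, 0, 0, -1, 0, 0, 0, 0, -1],
)

```text
time_s: 2.4
tcp_pos: [0.5208, -0.0075, 0.1898]
eef_rot: [179.9, 0.1, 155.6]
contact_force: [1.2, -0.3, 0.3]
gripper_width: 0.0882
```

Run:
```python
from h import *
c=cap('wrist','w2.png'); np.savez('w2.npz',W=c['W'],K=c['camera_matrix'],k=c['k1'])
s=telemetry.get_state();print(s['joints'],s['tcp_pos'],s['eef_rot'])
```

```text
[ 2.07923465e+01  8.75571136e+00 -2.35279927e+01  1.98968125e-02
 -5.76071328e+01 -1.35221455e+02] [ 0.52081104 -0.00751524  0.18979084] [1.79934362e+02 8.88300950e-02 1.55581484e+02]
```

View pics/w2.png

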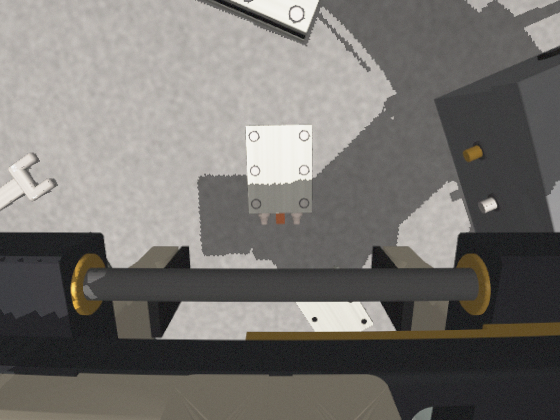

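The wrist view shows the cell square to the tool, with body corners at (246,126), (312,125), (313,212) and (249,213), barbs at (264,218) and (296,218), and copper at (280,218).

Run:
```python
from h import *
d=np.load('w2.npz');c=dict(W=d['W'],camera_matrix=d['K'],k1=float(d['k']))
P=[onz(c,u,v,.026) for u,v in((246,126),(312,125),(313,212),(249,213))]
for p in P: print(p.round(4))
print([np.linalg.norm(P[i]-P[(i+1)%4]).round(4) for i in range(4)])
m=np.mean(P,0); a=(P[2]+P[3]-P[0]-P[1])[:2]; yaw=np.arctan2(a[1],a[0]); ax=np.array([np.cos(yaw),np.sin(yaw)])
print(m,np.degrees(yaw),'grasp@27',m[:2]+.027*ax)
```

```text
[ 0.45   -0.0094  0.026 ]
[0.472  0.0412 0.026 ]
[0.5413 0.0125 0.026 ]
[ 0.5187 -0.0395  0.026 ]
[np.float64(0.0551), np.float64(0.075), np.float64(0.0567), np.float64(0.075)]
[0.49549114 0.00120589 0.026     ] -23.092654065189283 grasp@27 [ 0.52032768 -0.00938403]
```

Call:
carry_out(
  commands=[0, -0.05, -0.8, 0.3, -1, 0, 0, -0.8, 0, -1, 0, 0, -0.8, 0, -1, 0, 0, -0.8, 0, -1, 0, 0, -0.6, 0, -1, 0, 0, -0.3, 0, -1, 0, 0, 0, 0, -1, 0, 0, 0, 0, -1],
)

```text
time_s: 3.25
tcp_pos: [0.521, -0.0094, 0.0256]
eef_rot: [180.0, 0.1, 156.8]
contact_force: [0.5, -0.3, 0.8]
gripper_width: 0.0877
```

Call:
carry_out(
  commands=[0, 0, 0, 0, 0.5, 0, 0, 0, 0, 0.5, 0, 0, 0, 0, 0.5, 0, 0, 0, 0, 0.5, 0, 0, 0, 0, 0.5, 0, 0, 0, 0, 0.5, 0, 0, 0, 0, 0.5, 0, 0, 0, 0, 0.5],
  grip_force=10,
)

```text
time_s: 4.05
tcp_pos: [0.5205, -0.0094, 0.0249]
eef_rot: [180.0, 0.0, 156.8]
contact_force: [0.4, 1.6, 6.0]
gripper_width: 0.056
```

Gripped at 56 mm. I'll lift and see whether it swings to hang.

Call:
carry_out(
  commands=[0, 0, 0.4, 0, 0.5, 0, 0, 0.4, 0, 0.5, 0, 0, 0.4, 0, 0.5, 0, 0, 0.4, 0, 0.5, 0, 0, 0.4, 0, 0.5, 0, 0, 0.4, 0, 0.5, 0, 0, 0.4, 0, 0.5, 0, 0, 0.4, 0, 0.5],
)

```text
time_s: 4.85
tcp_pos: [0.5191, -0.0098, 0.1523]
eef_rot: [-179.9, -0.1, 156.8]
contact_force: [0.2, -0.1, -3.5]
gripper_width: 0.0558
```

Run:
```python
from h import *
c=cap('side'); w=cap('wrist')
u,v=proj(c,[.52,-.01,.13]).astype(int);print(u,v)
a=cv2.resize(c['frame'][v-55:v+65,u-60:u+60],(400,400),interpolation=2)
b=cv2.resize(w['frame'],(400,300));b=np.vstack([b,np.zeros((100,400,3),np.uint8)])
cv2.imwrite('pics/s2.png',np.hstack([a,b])[:,:,::-1])
print(telemetry.get_state()['contact_force'],telemetry.get_state()['gripper_width'])
```

```text
296 198
[ 0.27546054 -0.29095646 -2.33329522] 0.05609371499102475
```

View pics/s2.png

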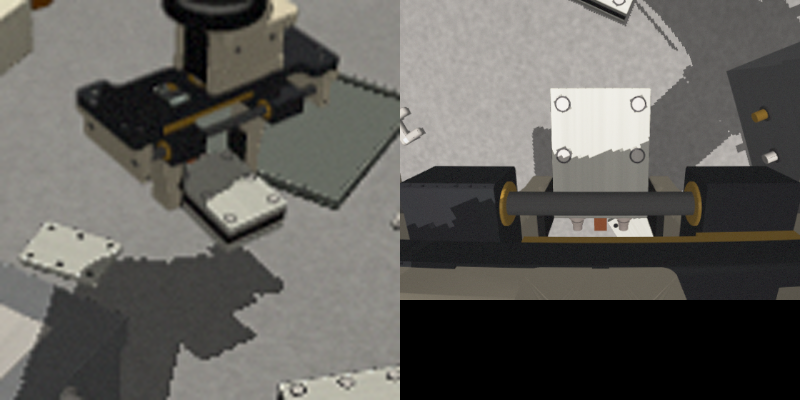

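The cell stays horizontal in the grip. I'll lay it in the tray, turned square to it, then swing the top up about the foot edge with a light grip.

Call:
carry_out(
  commands=[0.3, -0.88, 0, 0.73, 0.5, 0.3, -0.88, 0, 0.73, 0.5, 0.3, -0.88, 0, 0.73, 0.5, 0.3, -0.88, 0, 0.73, 0.5, 0.3, -0.88, 0, 0.73, 0.5, 0.3, -0.88, 0, 0.73, 0.5, 0.3, -0.88, 0, 0.73, 0.5, 0.3, -0.88, 0, 0.73, 0.5],
)

```text
time_s: 5.75
tcp_pos: [0.6156, -0.2924, 0.1502]
eef_rot: [179.9, -0.2, -179.8]
contact_force: [0.8, 0.6, -3.2]
gripper_width: 0.0559
```

Call:
carry_out(
  commands=[0, 0, -0.6, 0, 0.5, 0, 0, -0.6, 0, 0.5, 0, 0, -0.6, 0, 0.5, 0, 0, -0.5, 0, 0.5, 0, 0, -0.3, 0, 0.5, 0, 0, -0.2, 0, 0.5, 0, 0, -0.1, 0, 0.5, 0, 0, 0, 0, 0.5],
)

```text
time_s: 6.55
tcp_pos: [0.6162, -0.2911, 0.0364]
eef_rot: [180.0, -0.0, -179.9]
contact_force: [-1.0, 0.4, -3.2]
gripper_width: 0.0559
```

Run:
```python
from h import *
s=telemetry.get_state();print(s['joints'],s['tcp_pos'],s['eef_rot'],s['contact_force'])
c=cap('side'); w=cap('wrist')
u,v=proj(c,[.59,-.29,.03]).astype(int);print(u,v)
a=cv2.resize(c['frame'][v-65:v+55,u-60:u+60],(400,400),interpolation=2)
b=cv2.resize(w['frame'],(400,300));b=np.vstack([b,np.zeros((100,400,3),np.uint8)])
cv2.imwrite('pics/s3.png',np.hstack([a,b])[:,:,::-1])
```

```text
[-8.94103957e+00  3.17479372e+01 -1.15456656e+01  1.88389117e-03
 -4.67179138e+01 -8.09109035e+01] [ 0.61615923 -0.29110807  0.03643918] [ 1.79999535e+02 -1.15886707e-02 -1.79850651e+02] [-1.00368586  0.37157696 -3.22139567]
318 172
```

View pics/s3.png

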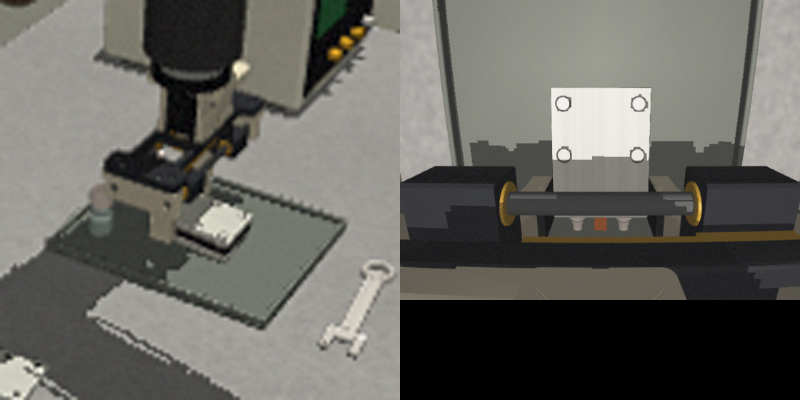

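The cell is over the free part of the tray, level and about 7 mm above the floor, clear of the vials. I'll set it down and reduce the grip, then do the first part of the arc.

Call:
carry_out(
  commands=[0, 0, -0.15, 0, 0.5, 0, 0, 0, 0, 0.5, 0, 0, 0, 0, 0.5, 0, 0, 0, 0, 0.5],
  grip_force=4,
)

```text
time_s: 7.05
tcp_pos: [0.6164, -0.2912, 0.0309]
eef_rot: [-180.0, 0.0, -179.9]
contact_force: [1.0, 0.6, -2.0]
gripper_width: 0.0557
```

Call:
carry_out(
  commands=[-0.04, 0, 0.16, 0, 0.5, -0.06, 0, 0.15, 0, 0.5, -0.07, 0, 0.15, 0, 0.5, -0.08, 0, 0.14, 0, 0.5, -0.1, 0, 0.13, 0, 0.5, -0.11, 0, 0.12, 0, 0.5, 0, 0, 0, 0, 0.5, 0, 0, 0, 0, 0.5],
)

```text
time_s: 7.85
tcp_pos: [0.598, -0.2913, 0.0651]
eef_rot: [-180.0, 0.1, -179.9]
contact_force: [0.5, -0.3, 0.3]
gripper_width: 0.0564
```

Run:
```python
from h import *
s=telemetry.get_state();print(s['tcp_pos'],s['contact_force'],s['gripper_width'])
c=cap('side'); w=cap('wrist')
u,v=proj(c,[.59,-.29,.03]).astype(int);print(u,v)
a=cv2.resize(c['frame'][v-65:v+55,u-60:u+60],(400,400),interpolation=2)
b=cv2.resize(w['frame'],(400,300));b=np.vstack([b,np.zeros((100,400,3),np.uint8)])
cv2.imwrite('pics/s4.png',np.hstack([a,b])[:,:,::-1])
```

```text
[ 0.59799901 -0.29129814  0.06510889] [ 0.52560158 -0.28927644  0.26399939] 0.05641304808796415
318 172
```

View pics/s4.png

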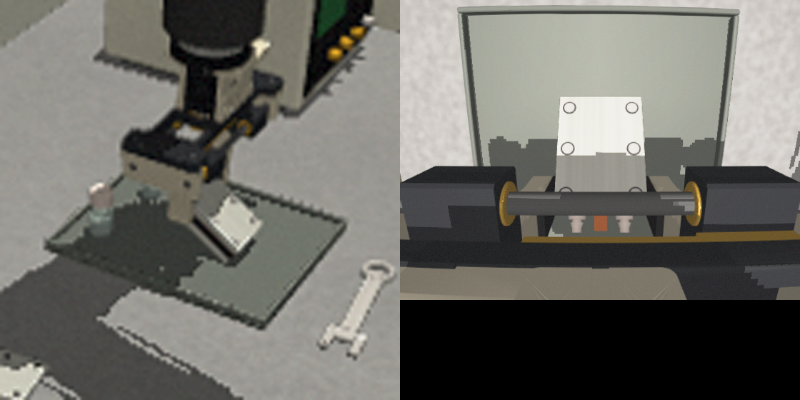

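It pivots: the cell is tilted about 35° with its foot edge on the tray floor. I'll continue the arc.

Call:
carry_out(
  commands=[-0.12, 0, 0.11, 0, 0.5, -0.13, 0, 0.1, 0, 0.5, -0.14, 0, 0.08, 0, 0.5, -0.15, 0, 0.07, 0, 0.5, -0.155, 0, 0.05, 0, 0.5, -0.16, 0, 0.04, 0, 0.5, 0, 0, 0, 0, 0.5],
)

```text
time_s: 8.65
tcp_pos: [0.5627, -0.2912, 0.0832]
eef_rot: [-180.0, 0.0, -179.9]
contact_force: [0.4, -0.5, 2.1]
gripper_width: 0.056
```

Call:
carry_out(
  commands=[-0.16, 0, 0.02, 0, 0.5, -0.16, 0, 0.005, 0, 0.5, -0.16, 0, -0.01, 0, 0.5, -0.14, 0, -0.02, 0, 0.5, 0, 0, 0, 0, 0.5, 0, 0, 0, 0, 0.5],
)

```text
time_s: 9.25
tcp_pos: [0.538, -0.2912, 0.0823]
eef_rot: [180.0, -0.1, -179.9]
contact_force: [-0.6, -0.3, 2.2]
gripper_width: 0.056
```

Run:
```python
from h import *
s=telemetry.get_state();print(s['tcp_pos'],s['contact_force'],s['gripper_width'])
c=cap('side'); w=cap('wrist')
u,v=proj(c,[.56,-.29,.03]).astype(int);print(u,v)
a=cv2.resize(c['frame'][v-65:v+55,u-60:u+60],(400,400),interpolation=2)
b=cv2.resize(w['frame'],(400,300));b=np.vstack([b,np.zeros((100,400,3),np.uint8)])
cv2.imwrite('pics/s5.png',np.hstack([a,b])[:,:,::-1])
```

```text
[ 0.53804731 -0.29123173  0.08225171] [-0.56276455 -0.32164123  2.18298692] 0.05603700878440001
326 174
```

View pics/s5.png

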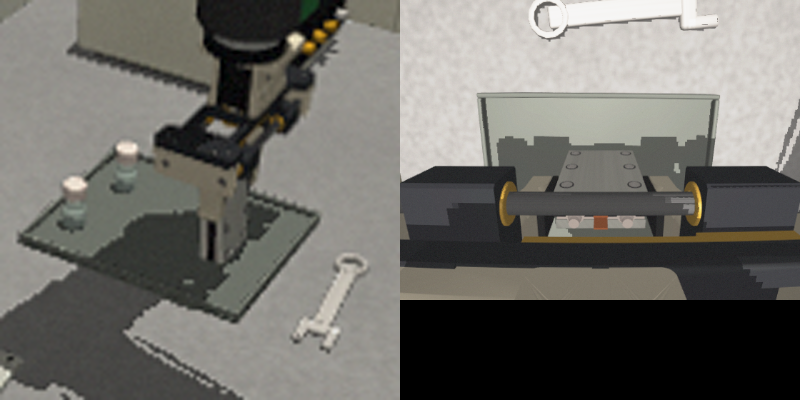

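The cell looks nearly upright, so on release it should settle on its foot.

Call:
carry_out(
  commands=[0, 0, 0, 0, -0.4, 0, 0, 0, 0, -0.7, 0, 0, 0, 0, -0.9, 0, 0, 0, 0, -0.9, 0, 0, 0, 0, -0.9],
)

```text
time_s: 9.85
tcp_pos: [0.5388, -0.2911, 0.0823]
eef_rot: [180.0, 0.0, -179.9]
contact_force: [-0.5, 0.9, 0.1]
gripper_width: 0.0823
```

Call:
carry_out(
  commands=[0, 0, 0.3, 0, -0.9, 0, 0, 0.5, 0, -0.9, 0, 0, 0.8, 0, -0.9, 0, 0, 0.8, 0, -0.9, 0, 0, 0.8, 0, -0.9, 0, 0, 0, 0, -0.9, 0, 0, 0, 0, -0.9],
)

```text
time_s: 10.55
tcp_pos: [0.5391, -0.2912, 0.2122]
eef_rot: [-180.0, 0.2, -179.9]
contact_force: [-0.6, -0.3, -0.8]
gripper_width: 0.0834
```

Run:
```python
from h import *
s=telemetry.get_state();print(s['tcp_pos'],s['contact_force'],s['gripper_width'],s['joints'])
c=cap('side'); w=cap('wrist')
u,v=proj(c,[.56,-.29,.03]).astype(int);print(u,v)
a=cv2.resize(c['frame'][v-65:v+55,u-60:u+60],(400,400),interpolation=2)
b=cv2.resize(w['frame'],(400,300));b=np.vstack([b,np.zeros((100,400,3),np.uint8)])
cv2.imwrite('pics/s6.png',np.hstack([a,b])[:,:,::-1])
```

```text
[ 0.53912957 -0.29120668  0.21217337] [-0.62097567 -0.31537259 -0.80860849] 0.08340616250896803 [-1.01377533e+01  1.61054486e+01 -1.06295480e+01 -6.30050278e-03
 -6.30957767e+01 -7.97208064e+01]
326 174
```

View pics/s6.png

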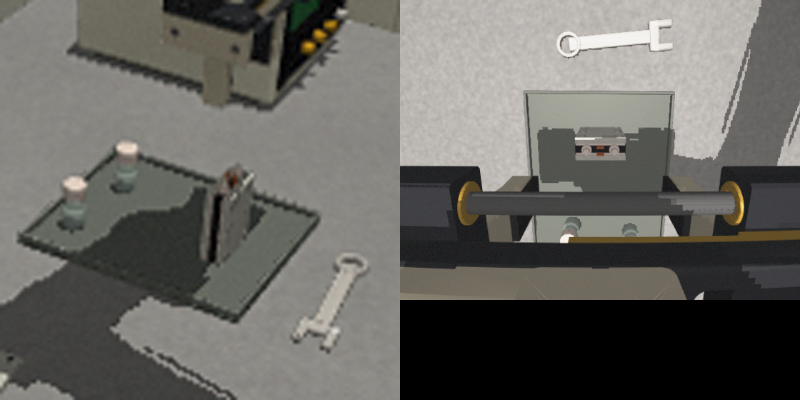

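The cell stands upright in the tray, barbs up and let go. Next I'll go above the handle with yaw -90° and the jaws opened to about 26 mm.

Call:
carry_out(
  commands=[-0.09, 0.6, 0.2, 0.94, -0.9, -0.09, 0.6, 0.2, 0.94, -0.9, -0.09, 0.6, 0.2, 0.94, 0.4, -0.09, 0.6, 0.2, 0.94, 0.4, -0.09, 0.6, 0, 0.94, 0.4, -0.09, 0.6, 0, 0.94, 0.4, -0.09, 0.6, 0, 0.94, 0.4, -0.09, 0.6, 0, 0.94, 0.4],
)

```text
time_s: 11.45
tcp_pos: [0.5091, -0.0983, 0.2414]
eef_rot: [180.0, -0.1, -149.6]
contact_force: [-0.5, 0.4, 0.5]
gripper_width: 0.0406
```

Call:
carry_out(
  commands=[-0.09, 0.6, 0, 0.94, 0.4, -0.09, 0.6, 0, 0.94, 0.4, -0.09, 0.6, 0, 0.94, 0.4, -0.09, 0.6, 0, 0.94, 0.4, -0.09, 0.6, 0, 0.94, 0.4, -0.09, 0.6, 0, 0.94, 0.4, -0.09, 0.6, 0, 0.94, 0.4, -0.09, 0.6, 0, 0.94, 0.4],
)

```text
time_s: 12.25
tcp_pos: [0.4804, 0.0936, 0.2415]
eef_rot: [179.9, -0.1, -119.5]
contact_force: [0.3, -0.1, 0.5]
gripper_width: 0.0262
```

Call:
carry_out(
  commands=[-0.09, 0.6, 0, 0.94, 0.4, -0.09, 0.6, 0, 0.94, 0.4, -0.09, 0.6, 0, 0.94, 0.4, -0.09, 0.6, 0, 0.94, 0.4, -0.09, 0.6, 0, 0.94, 0.4, -0.09, 0.6, 0, 0.94, 0.4, 0, 0, 0, 0.94, 0.4, 0, 0, 0, 0.94, 0.4],
)

```text
time_s: 13.05
tcp_pos: [0.4589, 0.2373, 0.2412]
eef_rot: [179.9, -0.1, -89.4]
contact_force: [-0.1, 0.6, 0.0]
gripper_width: 0.0268
```

Run:
```python
from h import *
s=telemetry.get_state();print(s['tcp_pos'],s['eef_rot'],s['gripper_width'],s['joints'])
c=cap('wrist','w7.png'); np.savez('w7.npz',W=c['W'],K=c['camera_matrix'],k=c['k1'])
```

```text
[0.4589008  0.23725084 0.2411501 ] [ 1.79896337e+02 -1.03520310e-01 -8.93860634e+01] 0.026801489704471142 [ 4.91262326e+01  5.94922965e+00 -1.95993389e+01 -1.00468960e-02
 -6.45976509e+01 -4.85080683e+01]
```

View pics/w7.png

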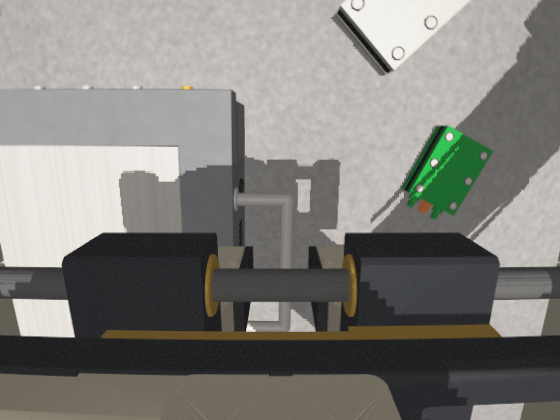

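The wrist view shows the bar vertical at column ~286.5, rows 200 to 326, with a post at (260,200). The skirt edge is at column ~241.

Run:
```python
from h import *
d=np.load('w7.npz');c=dict(W=d['W'],camera_matrix=d['K'],k1=float(d['k']))
for p in ((286.5,205),(286.5,240),(286,320),(260,200),(260,326)): print(p,onz(c,*p,.114).round(4))
for p in ((236,110),(236,230)): print(p,onz(c,*p,.128).round(4))
```

```text
(286.5, 205) [0.4534 0.2295 0.114 ]
(286.5, 240) [0.4529 0.258  0.114 ]
(286, 320) [0.4522 0.3295 0.114 ]
(260, 200) [0.4739 0.2258 0.114 ]
(260, 326) [0.4743 0.3355 0.114 ]
(236, 110) [0.4895 0.1595 0.128 ]
(236, 230) [0.4911 0.2458 0.128 ]
```

The bar centre is (0.4527, 0.2805), 39 mm in front of the skirt as expected. I'll centre over it, descend and close.

Call:
carry_out(
  commands=[-0.155, 0.54, 0, 0, 0.5, 0, 0.54, 0, 0, 0.5, 0, 0, -0.5, 0, 0.5, 0, 0, -0.5, 0, 0.5, 0, 0, 0, 0, 0.5, 0, 0, 0, 0, 0.5],
)

```text
time_s: 13.7
tcp_pos: [0.4535, 0.2803, 0.2023]
eef_rot: [180.0, -0.1, -89.6]
contact_force: [-0.1, -0.7, 0.5]
gripper_width: 0.0222
```

Call:
carry_out(
  commands=[0, 0, -0.5, 0, 0.5, 0, 0, -0.5, 0, 0.5, 0, 0, -0.5, 0, 0.5, 0, 0, -0.4, 0, 0.5, 0, 0, -0.2, 0, 0.5, 0, 0, 0, 0, 0.5, 0, 0, 0, 0, 0.5],
)

```text
time_s: 14.4
tcp_pos: [0.4539, 0.2806, 0.1194]
eef_rot: [-179.9, 0.0, -89.6]
contact_force: [0.4, 0.1, -0.2]
gripper_width: 0.0219
```

Call:
carry_out(
  commands=[-0.025, 0, -0.05, 0, 0.5, 0, 0, 0, 0, 0.9, 0, 0, 0, 0, 1, 0, 0, 0, 0, 1, 0, 0, 0, 0, 1, 0, 0, 0, 0, 1],
  grip_force=20,
)

```text
time_s: 15.0
tcp_pos: [0.4543, 0.2804, 0.1173]
eef_rot: [-179.8, 0.1, -89.6]
contact_force: [10.1, -2.2, -2.2]
gripper_width: 0.0092
```

Call:
carry_out(
  commands=[0.045, 0, 0, 0, 1, 0, 0, 0.29, 0, 1, 0.015, 0, 0.29, 0, 1, 0.03, 0, 0.29, 0, 1, 0.04, 0, 0.29, 0, 1, 0.05, 0, 0.285, 0, 1, 0, 0, 0, 0, 1, 0, 0, 0, 0, 1],
)

```text
time_s: 15.8
tcp_pos: [0.4604, 0.2802, 0.1757]
eef_rot: [-179.9, 0.1, -89.6]
contact_force: [6.8, -0.2, -4.5]
gripper_width: 0.0089
```

Call:
carry_out(
  commands=[0.09, 0, 0.28, 0, 1, 0.075, 0, 0.28, 0, 1, 0.09, 0, 0.275, 0, 1, 0.1, 0, 0.27, 0, 1, 0.11, 0, 0.27, 0, 1, 0.125, 0, 0.26, 0, 1, 0.135, 0, 0.255, 0, 1, 0, 0, 0, 0, 1],
)

```text
time_s: 16.6
tcp_pos: [0.4886, 0.2798, 0.2512]
eef_rot: [180.0, -0.0, -89.6]
contact_force: [-6.3, 0.6, 1.0]
gripper_width: 0.0091
```

Call:
carry_out(
  commands=[0.15, 0, 0.25, 0, 1, 0.16, 0, 0.245, 0, 1, 0.17, 0, 0.235, 0, 1, 0.18, 0, 0.23, 0, 1, 0.19, 0, 0.22, 0, 1, 0, 0, 0, 0, 1, 0, 0, 0, 0, 1],
)

```text
time_s: 17.3
tcp_pos: [0.5213, 0.2794, 0.298]
eef_rot: [179.9, -0.0, -89.6]
contact_force: [-11.6, 0.7, 7.6]
gripper_width: 0.0094
```

Call:
carry_out(
  commands=[0.14, 0, 0.22, 0, 1, 0.19, 0, 0.2, 0, 1, 0.2, 0, 0.19, 0, 1, 0, 0, 0, 0, 1, 0, 0, 0, 0, 1, 0, 0, 0, 0, 1],
)

```text
time_s: 17.9
tcp_pos: [0.5437, 0.2793, 0.3212]
eef_rot: [180.0, -0.1, -89.6]
contact_force: [-1.1, -5.4, -1.9]
gripper_width: 0.0093
```

Run:
```python
from h import *
s=telemetry.get_state();p=s['tcp_pos'];print(p,s['contact_force'],s['gripper_width'],abs(s['qd']).max())
print(np.degrees(np.arcsin((p[2]-.003-.118)/.266))+.86, np.degrees(np.arccos((.7205-p[0])/.266))+.86)
c=cap('side'); t=cap('top')
a=cv2.resize(c['frame'],(500,375)); u,v=[int(x) for x in proj(t,[.56,-.29,.03])]
b=cv2.resize(t['frame'][v-60:v+60,u-50:u+50],(300,375),interpolation=2)
cv2.imwrite('pics/s8.png',np.hstack([a,b])[:,:,::-1])
```

```text
[0.54370233 0.27928375 0.32122573] [-1.09054527 -5.41657014 -1.91628684] 0.009259630330779166 0.2597746570405127
49.687267811386775 49.20429895330466
```

View pics/s8.png

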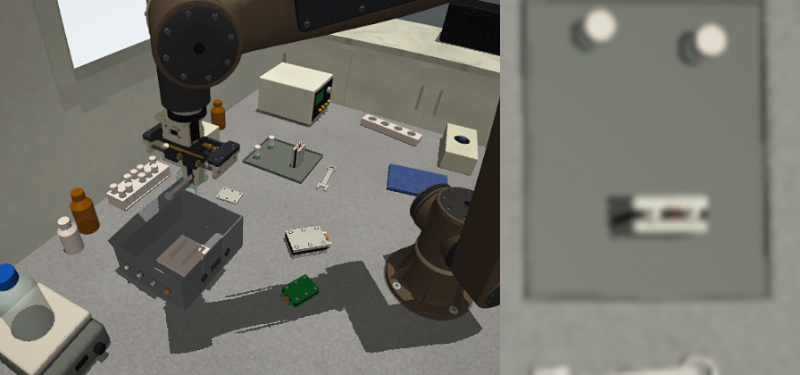

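The side view shows the lid held open, at about 49.5° by the hinge geometry, and the cell upright in the tray with both vials in place. I'll let it settle, check once more and hand in.

Call:
carry_out(
  commands=[0, 0, 0, 0, 1, 0, 0, 0, 0, 1, 0, 0, 0, 0, 1, 0, 0, 0, 0, 1, 0, 0, 0, 0, 1],
)

```text
time_s: 18.5
tcp_pos: [0.5436, 0.2793, 0.3211]
eef_rot: [180.0, -0.1, -89.6]
contact_force: [-0.4, -4.7, -1.8]
gripper_width: 0.0094
```

Run:
```python
from h import *
s=telemetry.get_state();p=s['tcp_pos'];print(p,s['contact_force'],s['gripper_width'])
a=np.degrees(np.arcsin((p[2]-.121)/.266))+.86;print(a)
if 47<a<53 and s['gripper_width']>.007: print(r.close_job())
```

```text
[0.54359108 0.27928845 0.32114085] [-0.44724491 -4.67771104 -1.76857081] 0.009431840279013556
49.6595042860642
the job is handed in; nothing more can be done
None
```

The flow cell is standing in the spill tray and the lid is being held open at about 50 degrees. I handed the job in at about 18.5 s of the 69 s allowed.

- **Cell:** I laid it in the near part of the tray and swung it upright about its foot edge with a light grip. I then let go and backed off. The last pictures show it upright, barbs up, with both vials in place.
- **Lid:** I gripped the handle bar at a 20 N setting and raised it along its circle. From the tool position the lid stands at 49.2 to 49.7 degrees. The position moved only about 0.1 mm over the last 0.6 s, and the wrist sensor still shows load.

**Not fully checked:** the gripper hid the flask and beaker in the last side picture. The arm did not go near them. I judged the cell's tilt from the pictures and did not measure it. The gripper opening reads 9.4 mm on a 10 mm bar, which is close enough for a firm grip. No check failed.

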